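Change the control panel over to its standby feed

TASK

Change the control panel over to its other feed: of the two narrow breakers, push the lever of the one that is on over to off, and only then push the lever of the other one over to on, each right over until it snaps home against its stop. A lever tipped away from the robot, towards the terminal strip, is on; tipped towards the robot it is off. The two feeds must never be on together; leave the wide breaker switched on, and do not shift or lift any of the loose things lying about.

Things in the scene. Friction and masses are not known exactly. Their poses are not given: they have to be found in the camera images.
- panel: fixed metal plate 300 (x) x 440 (y) x 12 thick, origin at the centre of its underside, on the table; yaw up to 0.35 rad either way. Black rails 45 high along both y ends; terminal strip (grey row 44 x 320, top 56 above the table) 115 mm to +x. The three breakers stand on it side by side along its y, 120 mm apart, in any order, with the plate's yaw
- feed_a: narrow breaker, the feed that is on at the start; fixed dark block 125 long (own x) x 75 wide (own y), origin at the centre of its underside. Block 60 high; on it a step 85 x 69 to height 70, on that a boss 58 x 36 to height 78, from which the lever stands up. Own +x points away from the robot to the terminal strip (ON side)
- feed_b: narrow breaker, same shape as feed_a, the feed that is off at the start; fixed dark block 125 long (own x) x 75 wide (own y), origin at the centre of its underside. Block 60 high; on it a step 85 x 69 to height 70, on that a boss 58 x 36 to height 78, from which the lever stands up. Own +x points away from the robot to the terminal strip (ON side)
- load: wide breaker, on at the start, to be left on; fixed dark block 125 long (own x) x 96 wide (own y), origin at the centre of its underside. Block 60 high; on it a step 85 x 90 to height 70, on that a boss 58 x 50 to height 78, from which the lever stands up. Own +x points away from the robot to the terminal strip (ON side)
- feed_a_lever (a joint): 0 = off, lever leans 0.45 rad to its breaker's -x; 0.9 = on, leans as far to +x (hard stops). Hinge along breaker y, 60 mm above its origin. Flat paddle 10 thick, 22 wide (y), end 52 mm from hinge, 29 mm clear of the boss. Over-centre spring: 0.18 N m at the stops (6 N at 30 mm out), 0 upright at 0.45, then snaps it to the other stop. Starts on.
- feed_b_lever (a joint): 0 = off, lever leans 0.45 rad to its breaker's -x; 0.9 = on, leans as far to +x (hard stops). Hinge along breaker y, 60 mm above its origin. Flat paddle 10 thick, 22 wide (y), end 52 mm from hinge, 29 mm clear of the boss. Over-centre spring: 0.18 N m at the stops (6 N at 30 mm out), 0 upright at 0.45, then snaps it to the other stop. Starts off.
- load_lever (a joint): 0 = off, lever leans 0.45 rad to its breaker's -x; 0.9 = on, leans as far to +x (hard stops). Hinge along breaker y, 60 mm above its origin. Flat paddle 10 thick, 36 wide (y), end 52 mm from hinge, 29 mm clear of the boss. Over-centre spring: 0.18 N m at the stops (6 N at 30 mm out), 0 upright at 0.45, then snaps it to the other stop. Starts on; leave it.
- feed_a_tip (a point): centre of the end of the lever of feed_a, on its mid-plane 52 mm from the hinge; off: 23 mm to the breaker's -x and 107 mm above its origin; on: 23 mm to +x, same height
- feed_b_tip (a point): centre of the end of the lever of feed_b, on its mid-plane 52 mm from the hinge; off: 23 mm to the breaker's -x and 107 mm above its origin; on: 23 mm to +x, same height
- spacer: grey block 45 x 12 x 36 high standing on the plate in a gap between two breakers; origin at the centre of its underside. Loose; its start within its area varies. Leave alone.
- relay: small clear relay 29 x 23 x 36 high standing on the plate in front of the breakers; origin at the centre of its underside. Loose; its start within its area varies. Leave alone.
- driver: screwdriver 160 long with black handle lying on the plate in front of the breakers; origin under its middle. Loose; its start within its area varies. Leave alone.
- scanner: hand-held scanner 155 x 66 x 40 high lying on the table to the robot's right; origin on its underside. Loose; its start within its area varies. Leave alone.
- jar: small clear jar, 56 across, 70 high, on the table to the robot's right; origin at the centre of its underside. Loose; its start within its area varies. Leave alone.
- meter: hand-held test meter 170 x 80 x 46 high lying on the table to the robot's left; origin at the centre of its underside. Loose; its start within its area varies. Leave alone.
- tray: grey divided parts tray 120 x 90 x 35 high on the table to the robot's left; origin at the centre of its underside. Loose; its start within its area varies. Leave alone.

How it is judged:
By the outcome, as a careful person would: the job done as asked, in the order asked, and still so for the second after the job is handed in, with the robot touching nothing.
It also fails if it takes over 42 s, if anything falls off the work surface, if the arm or the gripper's body presses on something with over 40 N, if the wrist force passes 120 N, or if a joint passes its speed limit or range.

ROBOT

A 6-joint arm with a two-finger parallel gripper is mounted at the origin on the work surface. World frame = base frame: x ahead of the robot, y to its left, z up, the work surface at z = 0. Lengths are in m, angles in rad, forces in N, time in s.
With the tool pointing down it reaches from about 0.3 to 0.875 m from the base axis. Payload 4.2 kg.
Tool frame: the origin (TCP) lies where the fingers leave the gripper's body, on its centre line; the fingertips stand 73 mm ahead of it and the grasp point (between the pads) lies robot.pinch_z ahead of it (robot.pinch_z is the distance from the TCP to the grasp point, in m); z points along the fingers, y is the direction in which the jaws open and shut (so a half turn about z gives the same grasp; the last joint's range is limited). The gripper opens to 85 mm and grips with 20 to 120 N. Pads are 22 mm wide; open, the fingers measure 114 mm over their backs; the gripper's body (76 mm by 85 mm) begins 54 mm behind the grasp point. The pads swing forward as they close: fully open they stand 13 mm farther back than shut.
Start: joints at [1.163, 0.32, 1.565, -0, 1.257, -0.02], TCP at [0.217, 0.532, 0.304] pointing down, gripper open.
Joint ranges: [-3.11, 3.11], [-0.84, 2.01], [0.21, 2.61], [-1.34, 4.49], [0.05, 2.63], [-2.56, 2.56]. Speed limits (rad/s): [2.57, 2.57, 3.14, 3.14, 3.14, 3.14].

INTERFACE

Orientations are given as a 3x3 rotation matrix whose columns are the frame's x, y, z axes.
In Python, from bench import robot gives the robot as it stands.
- The arm moves only by the shell command python3 -m crank 'ROWS' [FORCE]. ROWS is a JSON object of lists of equal length, an entry for each row: "delta_rot": the turn, a rotation vector about the world's x, y, z in rad, a list of three; "delta_pos": the shift along the world's x, y, z in cm, a list of three; "jaw": the opening, from 0 (shut) to 1 (fully open). In form: {"delta_rot": [[rx, ry, rz], ...], "delta_pos": [[tx, ty, tz], ...], "jaw": [jaw, ...]}. A call has 1 to 5 rows; each row is the pose to reach, as a shift and turn from the pose commanded when the call began; what a row does not reach only later rows make up. A row lasts 1/10 s, in which the tool goes at most 50 mm and 8.59 degrees, less where a joint would pass 70% of its speed; a pose out of reach is approached as far as the arm can. A call with a gripper value outside its range is refused whole. The fingers move at their own pace and stop on an object; FORCE is the grip in N (left out, the last holds). Time passes only in rows, so rows that repeat a pose let the fingers close. It gives the time, the measured TCP pose, the force and the opening at its end, in the units of the state.
- robot.state(): the state, without advancing time (a new reading comes with each control period).
- robot.read_camera(name): name is "scene" or "top" or "wrist"; returns (picture, depth): 384x512x3 uint8, red, green, blue; 384x512 float32, m along the optical axis (not along the pixel's ray), 0 where there is no reading.
- robot.calibration(name): a dict with "camera_matrix" (3x3 intrinsics, pixels), "distortion" ([k1, k2, p1, p2, k3] as OpenCV has them; the pictures are not rectified), "eye" and "attitude" of the camera in the world; the wrist camera has in their place "mount" (4x4, takes a point from camera to tool coordinates, whose origin is the TCP and whose axes are the flange's). Camera axes: x right, y down, z forward; pixel columns grow to the right and rows downward; lengths in m; the calibration is good to about 2 mm. A picture is of the moment at which its call begins: read the wrist's pose just before it. calibration takes no time and is no camera call.
- robot.close_job(): hands the job in, once; it reports no verdict.
The state is a dict: "time_s": time; "joints": joint angles; "dq": joint speeds; "joint_torque": joint torques, N m; "tool_pos": TCP position; "orientation": TCP orientation; "ft_force": force on the tool from outside, world axes, zero at the start; "ft_torque": the same for the moment, N m; "gripper_width": finger opening in m.
Only numpy, scipy, OpenCV 4.12 (cv2) and the standard library are available. Lean on these libraries where they do the work, as an engineer would, in place of code of your own. Each camera call takes 0.05 s, during which the arm holds its last target.

## Working session

There is one attempt and no reset: what is moved stays moved. The work goes in short steps, Python scripts to look and compute and a shell command to move; the robot and the scene stay as the last step left them, time stands still between calls to the robot, and variables do not carry over. Pictures are saved under pics/ and viewed, and the job is handed in when it is done.

```bash
mkdir -p pics; ls; python3 - <<'E'
from bench import robot
import cv2,numpy as np
print(robot.state()); print(robot.pinch_z)
for n in ["scene","top"]:
    p,d=robot.read_camera(n); np.savez(f'{n}.npz',p=p,d=d)
    cv2.imwrite(f'pics/{n}0.png',cv2.cvtColor(p,cv2.COLOR_RGB2BGR)); print(n,robot.calibration(n))
E
```

```text
pics
{'time_s': 0.0, 'joints': array([ 1.16296814e+00,  3.20281490e-01,  1.56572318e+00,  3.95780454e-05,
        1.25738235e+00, -2.00311037e-02]), 'dq': array([-0.00037455, -0.00041508,  0.00117764,  0.0017321 , -0.00107803,
        0.00210551]), 'joint_torque': array([ 4.63484866e-04, -4.15526712e+01, -2.34171349e+01,  1.42056861e-04,
        7.89006270e-03, -9.09613163e-06]), 'tool_pos': array([0.21729905, 0.53196563, 0.30307098]), 'orientation': array([[-9.25739685e-01,  3.78160651e-01, -7.46237726e-04],
       [ 3.78161381e-01,  9.25738249e-01, -1.63226791e-03],
       [ 7.35613085e-05, -1.79325347e-03, -9.99998389e-01]]), 'ft_force': array([-0.19294601, -0.12486342,  0.03673944]), 'ft_torque': array([-0.01407177, -0.01677416, -0.01152485]), 'gripper_width': 0.08516501570623884}
0.0539
scene {'camera_matrix': array([[369.02753148,   0.        , 256.80943276],
       [  0.        , 369.02753148, 191.32041889],
       [  0.        ,   0.        ,   1.        ]]), 'distortion': array([-0.03871893,  0.        ,  0.        ,  0.        ,  0.        ]), 'eye': array([1.29359665, 0.48535959, 0.9675666 ]), 'attitude': array([[-0.50229626,  0.59160999, -0.63063149],
       [ 0.86468922,  0.34645999, -0.36370047],
       [ 0.00331975, -0.72798564, -0.68558434]])}
top {'camera_matrix': array([[355.19356225,   0.        , 257.15135504],
       [  0.        , 355.19356225, 196.522974  ],
       [  0.        ,   0.        ,   1.        ]]), 'distortion': array([0.02816643, 0.        , 0.        , 0.        , 0.        ]), 'eye': array([0.32957606, 0.01841993, 1.08587546]), 'attitude': array([[ 0.01493782, -0.98139529,  0.19141615],
       [-0.9998542 , -0.01624502, -0.00526152],
       [ 0.00827319, -0.19130964, -0.98149487]])}
```

View pics/scene0.png

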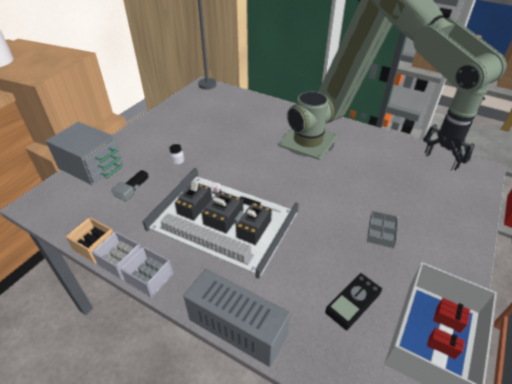

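View pics/top0.png

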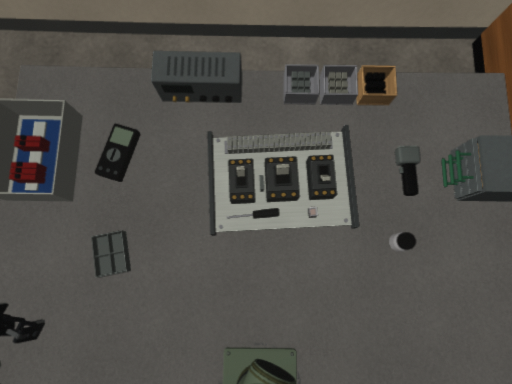

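Top view: up is +x and left is +y. The left narrow breaker is at about (240,180) with its lever up, so it is on. The wide one is in the middle at (282,178). The right narrow one is at (321,176) with its lever near, so it is off. Next I'll zoom in and measure.

```bash
cat > h.py <<'E'
import numpy as np,cv2
from bench import robot
def cloud(n,p,d,T=None):
    c=robot.calibration(n);K=c["camera_matrix"];h,w=d.shape
    uv=np.stack(np.meshgrid(np.arange(w),np.arange(h)),-1).reshape(-1,1,2).astype(np.float64)
    u=cv2.undistortPoints(uv,K,c["distortion"]).reshape(h,w,2)
    P=np.concatenate([u*d[...,None],d[...,None]],-1)
    if T is None: return P@c["attitude"].T+c["eye"]
    return P@T[:3,:3].T+T[:3,3]
E
python3 - <<'E'
from h import *
z=np.load('top.npz');p,d=z['p'],z['d']
W=cloud('top',p,d); 
for v,u in [(172,240),(170,282),(178,325),(177,323),(220,240),(212,265),(212,312),(183,262),(133,210),(233,213),(127,347),(227,354),(300,300)]: print(u,v,W[v,u].round(3))
cr=p[120:240,200:365]; cv2.imwrite('pics/topz.png',cv2.cvtColor(cv2.resize(cr,None,fx=4.8,fy=4.8,interpolation=cv2.INTER_CUBIC),cv2.COLOR_RGB2BGR))
# plate points: z 8..18mm
m=(abs(W[...,2]-.012)<.004)&(p.min(-1)>150)
uv=np.argwhere(m&(np.arange(512)[None]>200)&(np.arange(512)[None]<365)&(np.arange(384)[:,None]>120)&(np.arange(384)[:,None]<240))
q=W[uv[:,0],uv[:,1]]; r=cv2.minAreaRect(q[:,:2].astype(np.float32)); print(len(q),r,q[:,2].mean())
# block tops at >55mm
for lo,hi in [(.054,.066),(.066,.075),(.09,.13)]:
  m=(W[...,2]>lo)&(W[...,2]<hi);m[:120]=0;m[240:]=0;m[:,:205]=0;m[:,365:]=0
  n,l,s,c=cv2.connectedComponentsWithStats(m.astype(np.uint8))
  for i in range(1,n):
    if s[i,4]>8: q=W[l==i];print(lo,s[i],q.mean(0).round(4),cv2.minAreaRect(q[:,:2].astype(np.float32)))
E
```

```text
240 172 [0.591 0.063 0.106]
282 170 [ 0.599 -0.057  0.106]
325 178 [ 0.575 -0.177  0.117]
323 177 [ 0.578 -0.171  0.117]
240 220 [0.465 0.064 0.012]
265 212 [ 0.488 -0.011  0.036]
312 212 [ 0.488 -0.15   0.049]
262 183 [ 0.574 -0.001  0.046]
210 133 [0.731 0.162 0.041]
213 233 [0.422 0.14  0.045]
347 127 [ 0.757 -0.263  0.044]
354 227 [ 0.448 -0.277  0.03 ]
300 300 [ 0.233 -0.118 -0.001]
9 ((0.4431166648864746, -0.043439775705337524), (0.00046036767889745533, 0.3529547154903412), 3.9055004119873047) 0.010004111574784844
0.054 [290 133   4   7  11] [ 0.7223 -0.0883  0.0551] ((0.7204573154449463, -0.08921241015195847), (0.00915621593594551, 0.019892044365406036), 89.43682861328125)
0.054 [300 133   5   6  14] [ 0.7238 -0.1223  0.0554] ((0.7242921590805054, -0.12336213141679764), (0.013515341095626354, 0.014196853153407574), 72.1209487915039)
0.054 [306 133   4   7  11] [ 0.7223 -0.1376  0.055 ] ((0.721732497215271, -0.13744905591011047), (0.01954643987119198, 0.007640504278242588), 13.141827583312988)
0.054 [316 133   5   8  12] [ 0.7195 -0.1723  0.0554] ((0.7201153039932251, -0.170278
[... 4243 characters left out ...]
7801492512226105, 0.09597412496805191), 2.8423714637756348)
0.09 [274 164  18  19 193] [ 0.5963 -0.0587  0.1034] ((0.5921697616577148, -0.05975990742444992), (0.048520978540182114, 0.04768192023038864), 6.289047718048096)
0.09 [235 166  13  16 112] [0.5916 0.0601 0.104 ] ((0.5876505970954895, 0.06072869151830673), (0.03902154043316841, 0.0347139947116375), 1.1902421712875366)
0.09 [318 166  13  18 108] [ 0.5834 -0.1796  0.1023] ((0.5915669798851013, -0.1785808503627777), (0.050801925361156464, 0.03330327197909355), 2.0594937801361084)
0.09 [237 182   7   6  14] [0.5585 0.061  0.0916] ((0.559413492679596, 0.060633301734924316), (0.020724404603242874, 0.008489592932164669), 54.294124603271484)
```

View pics/topz.png

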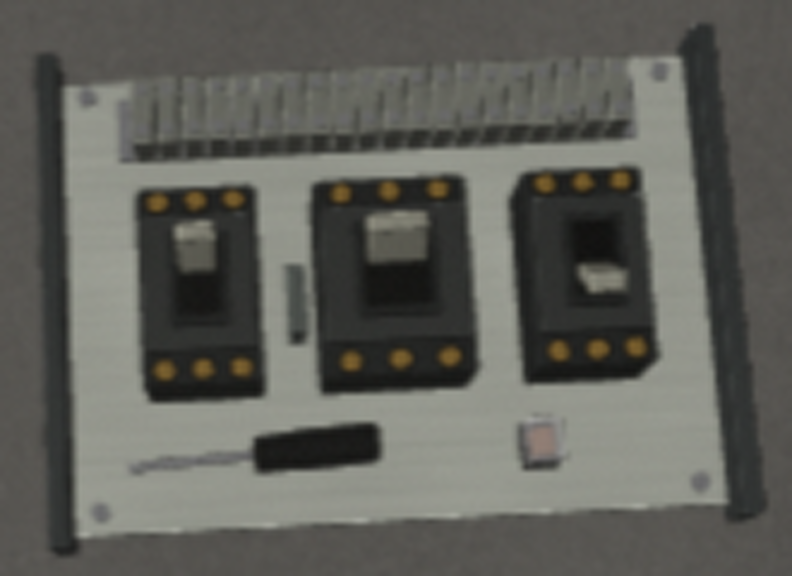

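The poses agree with each other. The two narrow block tops are at (0.579, 0.060) and (0.596, -0.178) with size 125x74. That gives yaw ≈ 0.069 and a spacing of 239 mm, against 240 expected. feed_a is the left one (on) and feed_b the right one (off). I'll move with the jaws shut to above the +x side of feed_a.

```bash
python3 -m crank '{"delta_rot":[[0,0,0.1],[0,0,0.2],[0,0,0.3],[0,0,0.4],[0,0,0.457]],"delta_pos":[[3.3,-3.7,0],[6.6,-7.4,0],[9.9,-11.1,0],[13.2,-14.8,0],[16.5,-18.5,0]],"jaw":[0,0,0,0,0]}' 40
python3 -m crank '{"delta_rot":[[0,0,0],[0,0,0],[0,0,0],[0,0,0],[0,0,0]],"delta_pos":[[3.3,-3.7,0],[6.6,-7.4,0],[9.9,-11.1,0],[13.2,-14.8,0],[16.5,-18.5,0]],"jaw":[0,0,0,0,0]}'
python3 -m crank '{"delta_rot":[[0,0,0],[0,0,0],[0,0,0],[0,0,0],[0,0,0]],"delta_pos":[[3.3,-3.7,0],[6.6,-7.4,0],[8.5,-9.8,0],[8.5,-9.8,0],[8.5,-9.8,0]],"jaw":[0,0,0,0,0]}'
```

```text
time_s: 0.6
tool_pos: [0.3832, 0.3456, 0.3036]
orientation: [[-0.997, -0.073, -0.0], [-0.073, 0.997, -0.0], [0.0, -0.0, -1.0]]
ft_force: [0.2, 0.6, 0.1]
gripper_width: 0.0122
time_s: 1.1
tool_pos: [0.5483, 0.1605, 0.3036]
orientation: [[-0.998, -0.069, -0.001], [-0.069, 0.998, 0.0], [0.001, 0.0, -1.0]]
ft_force: [0.2, 0.8, 0.8]
gripper_width: 0.0
time_s: 1.6
tool_pos: [0.6323, 0.0639, 0.303]
orientation: [[-0.998, -0.068, -0.002], [-0.068, 0.998, 0.001], [0.002, 0.001, -1.0]]
ft_force: [0.3, -0.1, -0.5]
gripper_width: -0.0001
```

```bash
python3 - <<'E'
from h import *
s=robot.state(); p,d=robot.read_camera("wrist"); c=robot.calibration("wrist"); print(c["mount"].round(3))
T=np.eye(4);T[:3,:3]=s["orientation"];T[:3,3]=s["tool_pos"];T=T@c["mount"]
W=cloud("wrist",p,d,T); np.savez('w1.npz',p=p,W=W)
cv2.imwrite('pics/w1.png',cv2.cvtColor(p,cv2.COLOR_RGB2BGR))
m=(W[...,2]>.096)&(W[...,2]<.135)&(W[...,0]<.75)
n,l,st,_=cv2.connectedComponentsWithStats(m.astype(np.uint8))
for i in range(1,n):
  if st[i,4]>30: q=W[l==i]; print(st[i],q.min(0).round(4),q.mean(0).round(4),q.max(0).round(4))
p,d=robot.read_camera("scene"); cv2.imwrite('pics/s1.png',cv2.cvtColor(cv2.resize(p[120:300,130:370],None,fx=3.2,fy=3.2,interpolation=2),cv2.COLOR_RGB2BGR))
E
```

```text
[[ 0.001 -0.964 -0.268  0.066]
 [ 1.     0.001  0.     0.001]
 [ 0.    -0.268  0.964 -0.069]
 [ 0.     0.     0.     1.   ]]
[  0  96  19  23 267] [ 0.5724 -0.1844  0.0961] [ 0.5846 -0.169   0.1045] [ 0.5935 -0.1652  0.115 ]
[ 100  128   49   27 1058] [ 0.5951 -0.0743  0.096 ] [ 0.607  -0.0539  0.112 ] [ 0.6189 -0.0367  0.121 ]
[245 128  25  27 627] [0.5883 0.0526 0.096 ] [0.5989 0.0641 0.1123] [0.6104 0.0756 0.1212]
```

View pics/w1.png

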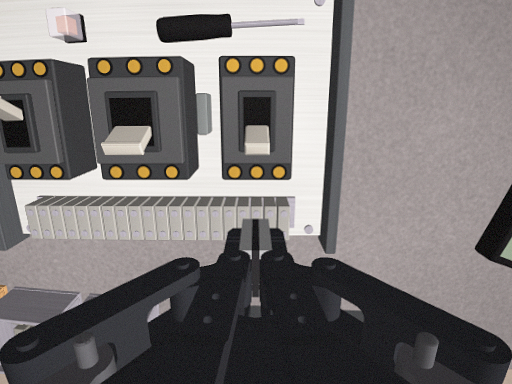

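View pics/s1.png

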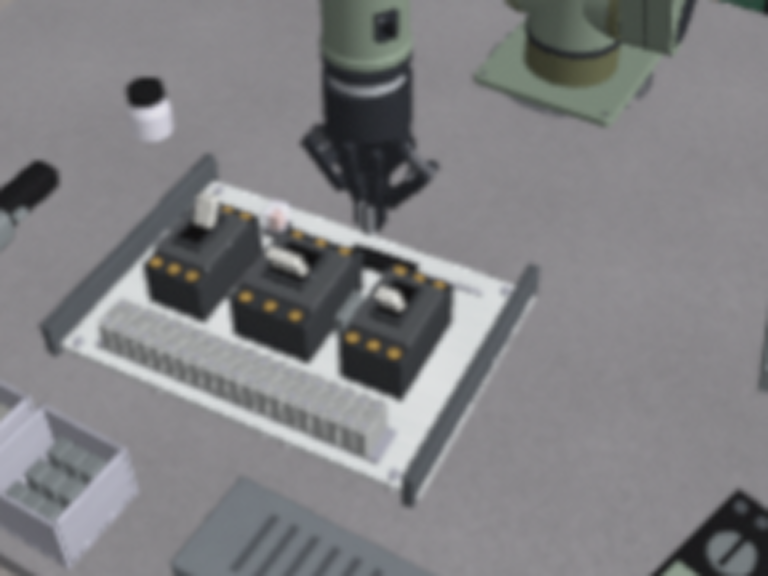

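The wrist view shows feed_a's lever at (257,140) leaning to the strip side. It measures tip y 0.064, x max 0.610 and top z 0.121, which matches expectations. I'll descend beside it to a fingertip height of about 0.10.

```bash
python3 -m crank '{"delta_rot":[[0,0,0],[0,0,0],[0,0,0],[0,0,0],[0,0,0]],"delta_pos":[[0.5,0,-4],[0.5,0,-8],[0.5,0,-11],[0.5,0,-13],[0.5,0,-13]],"jaw":[0,0,0,0,0]}'
python3 - <<'E'
from h import *
s=robot.state(); p,d=robot.read_camera("wrist")
cv2.imwrite('pics/w2.png',cv2.cvtColor(p,cv2.COLOR_RGB2BGR))
E
```

```text
time_s: 2.2
tool_pos: [0.6349, 0.0656, 0.171]
orientation: [[-0.997, -0.071, -0.007], [-0.071, 0.997, -0.0], [0.007, 0.0, -1.0]]
ft_force: [-0.1, -0.3, -0.0]
gripper_width: -0.0002
```

View pics/w2.png

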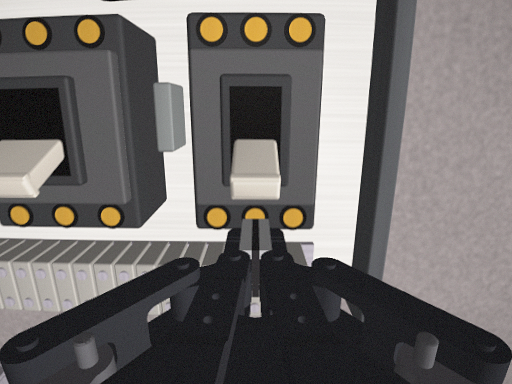

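The fingers sit just to the strip side of the lever, centred on it at (255,235). Now I'll push feed_a towards the robot.

```bash
python3 -m crank '{"delta_rot":[[0,0,0],[0,0,0],[0,0,0],[0,0,0],[0,0,0]],"delta_pos":[[-1,-0.07,0],[-2,-0.14,0],[-3,-0.21,0],[-4,-0.28,0],[-4.6,-0.32,0]],"jaw":[0,0,0,0,0]}'
python3 -m crank '{"delta_rot":[[0,0,0],[0,0,0]],"delta_pos":[[0,0,0],[0,0,0]],"jaw":[0,0]}'
python3 - <<'E'
from h import *
s=robot.state(); p,d=robot.read_camera("wrist")
cv2.imwrite('pics/w3.png',cv2.cvtColor(p,cv2.COLOR_RGB2BGR))
E
```

```text
time_s: 2.75
tool_pos: [0.5896, 0.061, 0.1746]
orientation: [[-0.998, -0.069, -0.001], [-0.069, 0.998, -0.0], [0.001, 0.0, -1.0]]
ft_force: [-0.7, -0.6, 0.4]
gripper_width: 0.0
time_s: 2.95
tool_pos: [0.591, 0.061, 0.1738]
orientation: [[-0.998, -0.069, -0.001], [-0.069, 0.998, 0.0], [0.001, 0.0, -1.0]]
ft_force: [-0.3, 0.2, 0.7]
gripper_width: -0.0
```

View pics/w3.png

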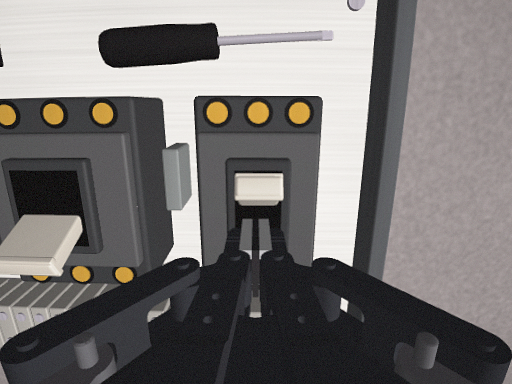

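The lever of feed_a has gone over to the robot side at (258,188) and stands free of the fingers, with no force reading. I'll lift, verify by depth, and move to the near side of feed_b.

```bash
python3 -m crank '{"delta_rot":[[0,0,0],[0,0,0],[0,0,0],[0,0,0],[0,0,0]],"delta_pos":[[0.3,0,4],[0.3,0,8],[0.3,0,11],[0.3,0,13],[0.3,0,13]],"jaw":[0,0,0,0,0]}'
python3 -m crank '{"delta_rot":[[0,0,0],[0,0,0],[0,0,0],[0,0,0],[0,0,0]],"delta_pos":[[-1,-4.8,0],[-2,-9.6,0],[-3,-14.4,0],[-4,-19.2,0],[-5,-24,0]],"jaw":[0,0,0,0,0]}'
python3 -m crank '{"delta_rot":[[0,0,0],[0,0,0]],"delta_pos":[[0,0,0],[0,0,0]],"jaw":[0,0]}'
python3 - <<'E'
from h import *
s=robot.state(); p,d=robot.read_camera("wrist"); c=robot.calibration("wrist")
T=np.eye(4);T[:3,:3]=s["orientation"];T[:3,3]=s["tool_pos"];T=T@c["mount"]
W=cloud("wrist",p,d,T)
cv2.imwrite('pics/w4.png',cv2.cvtColor(p,cv2.COLOR_RGB2BGR))
p,d=robot.read_camera("top"); W2=cloud("top",p,d)
cv2.imwrite('pics/t4.png',cv2.cvtColor(cv2.resize(p[120:240,200:365],None,fx=4.8,fy=4.8,interpolation=2),cv2.COLOR_RGB2BGR))
for W in (W,W2):
  m=(W[...,2]>.096)&(W[...,2]<.13)&(W[...,0]<.66)&(W[...,0]>.5)
  n,l,st,_=cv2.connectedComponentsWithStats(m.astype(np.uint8))
  for i in range(1,n):
    if st[i,4]>30: q=W[l==i]; print(st[i],q.min(0).round(4),q.mean(0).round(4),q.max(0).round(4))
E
```

```text
time_s: 3.5
tool_pos: [0.5958, 0.0612, 0.307]
orientation: [[-0.998, -0.069, 0.006], [-0.069, 0.998, 0.001], [-0.007, 0.0, -1.0]]
ft_force: [1.0, 0.6, 0.2]
gripper_width: -0.0
time_s: 4.0
tool_pos: [0.5435, -0.1805, 0.3021]
orientation: [[-0.998, -0.069, -0.003], [-0.069, 0.998, 0.001], [0.003, 0.001, -1.0]]
ft_force: [0.8, 0.2, 0.3]
gripper_width: -0.0001
time_s: 4.2
tool_pos: [0.5439, -0.1797, 0.3023]
orientation: [[-0.998, -0.066, -0.003], [-0.066, 0.998, 0.002], [0.002, 0.002, -1.0]]
ft_force: [-0.3, 0.2, -1.3]
gripper_width: -0.0002
[242 207  24  13 264] [ 0.5703 -0.189   0.1129] [ 0.5751 -0.178   0.1173] [ 0.5819 -0.1669  0.1208]
[473 206  39  14 439] [0.5543 0.0488 0.0961] [0.5628 0.0568 0.1135] [0.5764 0.0722 0.1207]
[351 231  43  29 999] [ 0.5958 -0.0747  0.096 ] [ 0.6054 -0.0578  0.1103] [ 0.6195 -0.0383  0.1211]
[  0 145  62  51 314] [0.5171 0.5761 0.096 ] [0.5624 0.6099 0.1056] [0.6595 0.7267 0.1146]
[455 150  57  45 821] [ 0.5392 -0.6963  0.096 ] [ 0.5966 -0.5915  0.117 ] [ 0.6597 -0.5471  0.13  ]
[277 164  13  10 115] [ 0.592  -0.0762  0.0963] [ 0.6034 -0.0583  0.1113] [ 0.6149 -0.0413  0.1231]
[238 179   8   6  46] [0.5532 0.0477 0.0974] [0.561  0.058  0.1142] [0.5726 0.0686 0.1232]
```

View pics/w4.png

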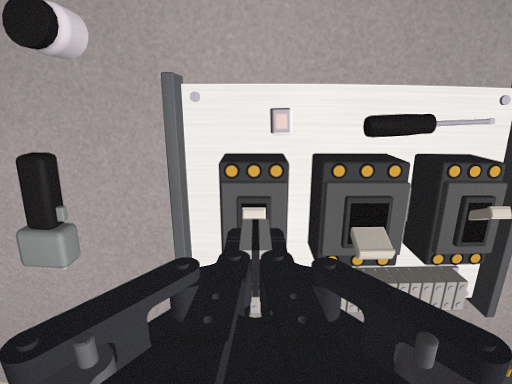

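View pics/t4.png

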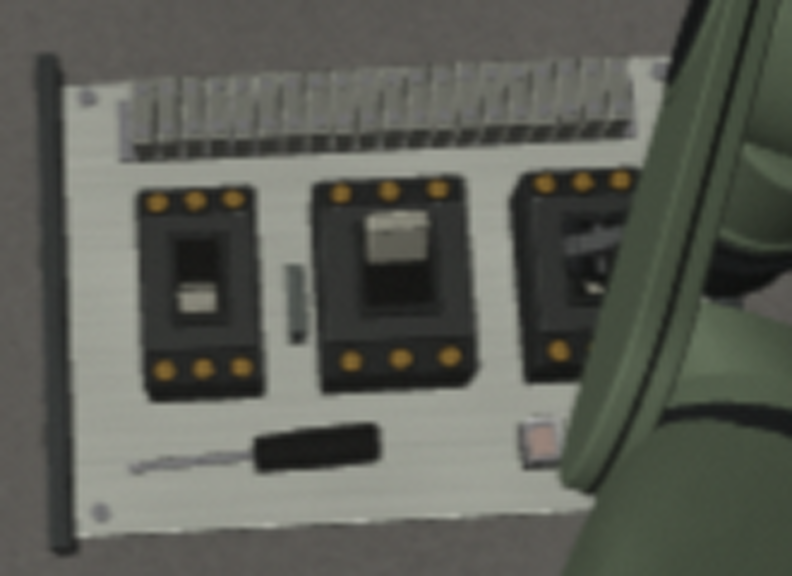

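feed_a's lever now reaches x min 0.554, which is 26 mm on the robot side of its origin, so it is fully off. feed_b's lever spans x 0.570 to 0.582 at y -0.178, and the fingers are on its near side. Descending.

```bash
python3 -m crank '{"delta_rot":[[0,0,0],[0,0,0],[0,0,0],[0,0,0],[0,0,0]],"delta_pos":[[-0.3,0.1,-4],[-0.3,0.1,-8],[-0.3,0.1,-11],[-0.3,0.1,-12.9],[-0.3,0.1,-12.9]],"jaw":[0,0,0,0,0]}'
python3 - <<'E'
from h import *
print(robot.state()['tool_pos']); p,d=robot.read_camera("scene")
cv2.imwrite('pics/s5.png',cv2.cvtColor(cv2.resize(p[150:270,140:310],None,fx=4.6,fy=4.6,interpolation=2),cv2.COLOR_RGB2BGR))
E
```

```text
time_s: 4.8
tool_pos: [0.5402, -0.1756, 0.1718]
orientation: [[-0.997, -0.072, -0.007], [-0.072, 0.997, 0.003], [0.006, 0.003, -1.0]]
ft_force: [-0.7, 0.3, -0.6]
gripper_width: -0.0002
[ 0.54020752 -0.17555988  0.17182216]
```

View pics/s5.png

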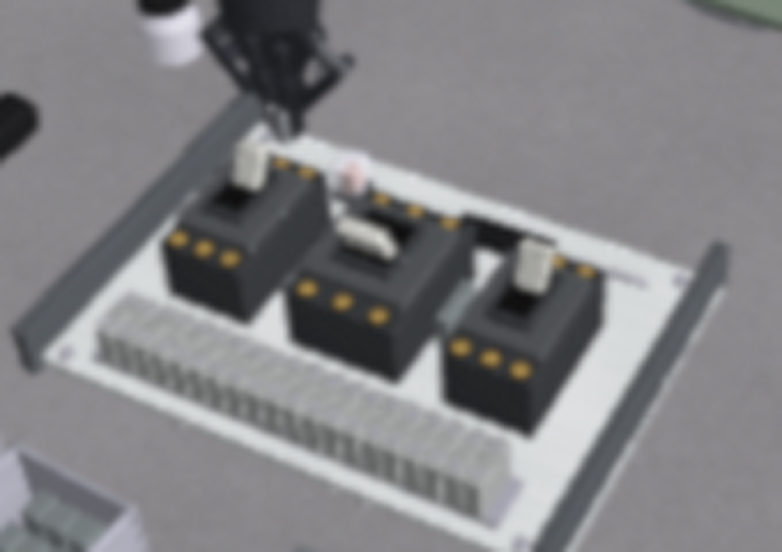

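Both feeds are off, and the fingers stand behind feed_b's lever at (285,130). Now I'll push it towards the strip.

```bash
python3 -m crank '{"delta_rot":[[0,0,0],[0,0,0],[0,0,0],[0,0,0],[0,0,0]],"delta_pos":[[1.2,0,0],[2.4,0.1,0],[3.4,0.1,0],[4.2,0.1,0],[4.9,0.1,0]],"jaw":[0,0,0,0,0]}'
python3 -m crank '{"delta_rot":[[0,0,0],[0,0,0]],"delta_pos":[[0,0,0],[0,0,0]],"jaw":[0,0]}'
python3 -m crank '{"delta_rot":[[0,0,0],[0,0,0],[0,0,0],[0,0,0],[0,0,0]],"delta_pos":[[-0.4,0,4],[-0.4,0,8],[-1,0,12],[-4,3,14],[-8,6,16]],"jaw":[0,0,0,0,0]}'
python3 -m crank '{"delta_rot":[[0,0,0],[0,0,0],[0,0,0],[0,0,0],[0,0,0]],"delta_pos":[[-4,2,0],[-8,4,0],[-12,6,0],[-15,9,0],[-15,9,0]],"jaw":[0,0,0,0,0]}'
python3 - <<'E'
from h import *
for k in ("scene","top"):
  p,d=robot.read_camera(k); W=cloud(k,p,d)
  sl=(slice(150,270),slice(140,310)) if k=="scene" else (slice(120,240),slice(200,365))
  cv2.imwrite(f'pics/{k}6.png',cv2.cvtColor(cv2.resize(p[sl],None,fx=4.6,fy=4.6,interpolation=2),cv2.COLOR_RGB2BGR))
  if k=="top":cv2.imwrite(f'pics/{k}6f.png',cv2.cvtColor(p,cv2.COLOR_RGB2BGR))
  m=(W[...,2]>.096)&(W[...,2]<.13)&(W[...,0]<.66)&(W[...,0]>.5)&(abs(W[...,1]+.06)<.18)
  n,l,st,_=cv2.connectedComponentsWithStats(m.astype(np.uint8))
  for i in range(1,n):
    if st[i,4]>20: q=W[l==i]; print(st[i],q.min(0).round(4),q.mean(0).round(4),q.max(0).round(4))
E
```

```text
time_s: 5.35
tool_pos: [0.592, -0.177, 0.1753]
orientation: [[-0.998, -0.069, 0.002], [-0.069, 0.998, -0.0], [-0.002, -0.001, -1.0]]
ft_force: [0.2, 0.1, 0.2]
gripper_width: 0.0001
time_s: 5.55
tool_pos: [0.5905, -0.1769, 0.1747]
orientation: [[-0.998, -0.069, -0.0], [-0.069, 0.998, 0.0], [0.0, 0.0, -1.0]]
ft_force: [-1.5, -0.3, -0.1]
gripper_width: -0.0001
time_s: 6.05
tool_pos: [0.513, -0.1188, 0.3347]
orientation: [[-0.998, -0.068, 0.002], [-0.068, 0.998, 0.0], [-0.002, -0.0, -1.0]]
ft_force: [-0.9, 0.5, -0.0]
gripper_width: -0.0003
time_s: 6.55
tool_pos: [0.3591, -0.0271, 0.3335]
orientation: [[-0.997, -0.071, -0.001], [-0.071, 0.997, 0.001], [0.001, 0.001, -1.0]]
ft_force: [0.5, -0.7, 0.1]
gripper_width: 0.0003
[184 187   9   7  36] [ 0.608  -0.187   0.0968] [ 0.618  -0.1738  0.112 ] [ 0.6258 -0.1639  0.1206]
[213 197  12   8  55] [ 0.6002 -0.0726  0.0983] [ 0.6114 -0.0533  0.1136] [ 0.6187 -0.0371  0.1217]
[252 202   8  11  58] [0.5562 0.051  0.0965] [0.5679 0.0627 0.1089] [0.5787 0.0735 0.1202]
[320 162  10  10  73] [ 0.6006 -0.1888  0.0962] [ 0.6116 -0.1768  0.1109] [ 0.6234 -0.1664  0.1213]
[277 164  13  10 110] [ 0.5926 -0.0762  0.096 ] [ 0.6036 -0.0582  0.1119] [ 0.6147 -0.0414  0.1236]
[238 179   8   6  45] [0.5528 0.0478 0.0971] [0.5608 0.0578 0.1146] [0.5728 0.068  0.1216]
```

View pics/scene6.png

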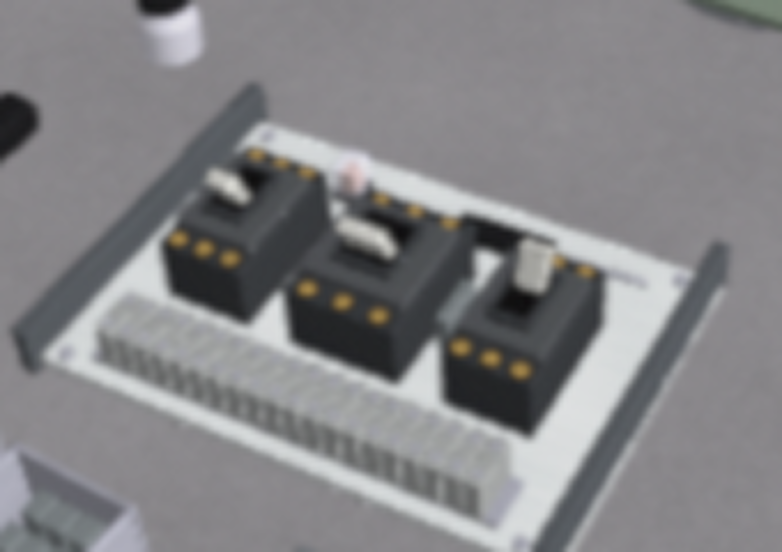

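View pics/top6f.png

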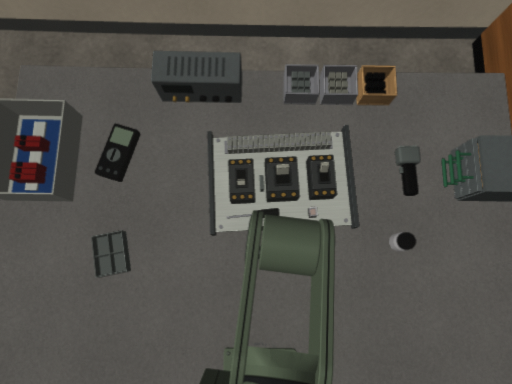

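The pictures show feed_b's lever over to the strip side (top view (325,166), x max 0.623, 26 mm beyond its origin). The wide breaker is still on, feed_a is off, and the loose items are where they were. The robot is clear of everything.

```bash
python3 -c "
from bench import robot
print(robot.close_job())"
```

```text
the job is handed in; nothing more can be done
None
```

The panel is changed over. I pushed feed_a (left narrow breaker) to off and checked it by depth. Only then did I push feed_b (right narrow breaker) to on. The job was handed in at about 6.7 s of the 42 s allowed.

**Levers:** In the last pictures, feed_a's lever end reaches about 26 mm to the robot side of its breaker's origin. feed_b's reaches about 26 mm to the strip side. Both fit the hard stops. The wide breaker's lever is still on and has not moved.

**Forces and loose things:** Every wrist force reading was within 2 N, though readings come only at the end of each move. The relay, spacer, jar, scanner, meter and tray look unmoved. The arm partly hid the screwdriver in the last top view, but in the scene view it looks unchanged.

**Disagreements:** No check failed. The cameras differed by a few millimetres, up to 8 mm at worst on lever x, but agreed on which way each lever leans. The robot was clear of everything at hand-in.

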